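# Clear and reset the feed lane of a bottle labeller

## Task

Two amber bottles have jammed side by side at the mouth of the labeller's feed lane, which is still set for a smaller bottle: nudge either one back until it is wholly behind the flared ends of the guides, turn the small knob sunk in the deck until its white pointer stands in the middle of the green mark, which opens the lane to fit, and slide the other bottle down the lane until it stands against the orange stop. Move the lane guide only by its knob, and slide the bottles along the deck without lifting or tipping them. Leave the two waiting bottles and the pump bottle where they are.

Things in the scene. Friction and masses are not known exactly. Their poses are not given: they have to be found in the camera images.
- labeller: Benchtop bottle labeller: white body, flat metal deck 85 mm above the table. Origin on the table below the deck; y along the feed lane towards stop and label head, x across the lane away from the knob, z up. Deck (mm, this frame): x -155..155, y -210..330, rim 8 mm high. Two 43 mm high rollers at y 186; head, reel and screen from y 212 on, up to 115 mm above the deck.
- lane_guide: Moving steel guide, mirror image of the fixed one, knob side of the lane; moves across it only. Lane face at labeller x 44 mm less 12 mm per rad of knob: lane 26 mm wide at knob 0, 41 mm at the mark. Flare reaches 42 mm further to -x. Same height. Origin = labeller's at knob 0, then shifts to -x with it. Must not be pushed directly (over 10 N is a fault).
- lane_knob (a joint): Lane knob angle, rad; grows clockwise seen from above, limits 0 (narrowest) and 1.6. 1.25: pointer in the middle of the green mark, along the labeller's -x. Stiff (0.15 N m plus about 0.01 drag from the guide), stays where left; starts between 0 and 0.55.
- knob_grip (a point): Middle of the top of the knob's finger bar, on its axis. Black bar 30 mm long, 10 wide, 16 high on a 32 mm round skirt; white line on top from the middle to the pointing end. Axes turn with it: x along the bar to the pointing end, y across, z up. Bar top is 3.5 mm below the deck, in a well of 72 mm diameter; skirt top 16.5 mm and well floor 22.5 mm below this point.
- well (a point): Centre of the knob's well at deck level, labeller axes (x -65, y 45 mm in its frame). The green mark (13 x 7.5 mm) lies on the deck just outside the rim, centred 45 mm from here towards the labeller's -x; black ticks are other sizes.
- mouth (a point): Point on the deck on the line joining the ends of the two flares (labeller x 52, y -75 mm; labeller axes). A bottle is clear of the mouth when wholly on the -y side of this line. Free deck lies behind it, to labeller y -206.
- lane_end (a point): Point on the deck under the middle of a bottle that touches the stop, on the centre line of the lane as set to the mark (x 49.5, y 132 mm in labeller frame, whose axes it has). Stop: orange blade 28 mm high, 18 mm further along y. Fixed guide: steel bar, lane face at labeller x 70 mm, straight from y 148 to -20, then flaring to x 112 at y -75; 9 mm thick, top 24 mm above the deck.
- bottle_a: Jammed amber glass bottle, about 50 to 100 g, round, 36 mm diameter up to 45 mm height, 80 mm high in all, with a white cap 26 mm in diameter from 56 mm up to the top. Origin: centre of its base, z up. At the start it stands in the flared mouth beside bottle_b (nearer the fixed guide), centres about 40 mm apart across the lane.
- bottle_b: The other jammed bottle, same as bottle_a, at the start nearer the moving guide.
- bottle_c: Waiting bottle on the deck on the knob side, behind the well (towards -y); same make as bottle_a; not to be disturbed. Origin: centre of its base.
- bottle_d: Second waiting bottle on the deck, beside bottle_c, same make, not to be disturbed. Origin: centre of its base.
- pump_bottle: Amber pump dispenser, 72 mm diameter, 181 mm high, on the table beyond the labeller's -y end. Not to be disturbed. Origin: centre of its base.

How it is judged (in metres and radians):
At the end, for the whole second after the job is handed in: Knob within 0.12 rad of the green mark (1.25); one jammed bottle in the lane, its middle within 12 mm of lane_end; the other with its middle at least 15 mm behind the line of the flare ends; both upright (0.1 rad), on the deck (4 mm) and at rest (value of joint lane_knob between 1.13 and 1.37 rad and ((horizontal distance between bottle_a and lane_end below 0.012 m and y of bottle_b in the frame of mouth below -0.015 m) or (horizontal distance between bottle_b and lane_end below 0.012 m and y of bottle_a in the frame of mouth below -0.015 m)) and angle between each of bottle_a, bottle_b's own z axis and vertical below 0.1 rad and z of bottle_a in the frame of mouth between -0.004 and 0.004 m and z of bottle_b in the frame of mouth between -0.004 and 0.004 m and linear speed of each of bottle_a, bottle_b below 0.02 m/s); the robot touches nothing.
It fails at once if a jammed bottle was lifted more than 15 mm off the deck (z of any of bottle_a, bottle_b in the frame of mouth above 0.015 m).
It fails at once if a bottle was tipped (more than 0.4 rad) (angle between any of bottle_a, bottle_b, bottle_c, bottle_d's own z axis and vertical above 0.4 rad).
It fails at once if the moving guide was pushed directly by the arm or fingers (more than 10 N) (contact force between any of the fingers, the arm and lane_guide above 10 N).
It fails at once if a waiting bottle or the pump bottle was moved more than 15 mm (distance of any of bottle_c, bottle_d, pump_bottle from where it was at the start of the episode above 0.015 m).
It also fails if it takes over 56 s, if anything falls off the work surface, if the arm or the gripper's body presses on something with over 40 N, if the wrist force passes 120 N, or if a joint passes its speed limit or range.

## Robot

A 6-joint arm with a two-finger parallel gripper is mounted at the origin on the work surface. World frame = base frame: x ahead of the robot, y to its left, z up, the work surface at z = 0. Lengths are in mm, angles in rad, forces in N, time in s.
With the tool pointing down it reaches from about 350 to 975 mm from the base axis. Payload 7.1 kg.
Tool frame: the origin (TCP) lies between the finger pads; the fingertips stand 17 mm ahead of it and the grasp point (between the pads) lies 2 mm behind it; z points along the fingers, y is the line along which they close (so a half turn about z gives the same grasp; the last joint's range is limited). The gripper opens to 88 mm and grips with 3 to 60 N. Pads are 20 mm wide; open, the fingers measure 115 mm over their backs; the gripper's body (75 mm by 178 mm) begins 61 mm behind the grasp point.
Start: joints at [-1.276, 0.423, 1.63, -0, 1.089, -0.019], TCP at [192.94, -594.457, 239.675] pointing down, gripper open.
Joint ranges: [-3, 3], [-0.9, 2.11], [0.09, 2.58], [-1.31, 4.45], [0.11, 2.69], [-2.54, 2.54]. Speed limits (rad/s): [2.39, 2.39, 3.01, 3.14, 3.14, 3.14].

## Interface

Orientations are given as a rotation vector (axis times angle).
In Python, from workcell import ctrl, cam, get_obs gives the robot as it stands (ctrl), with the cameras (cam) and the readings as plain functions.
- The arm moves only by the shell command python3 jog.py [OPENING], which reads ROWS from standard input. ROWS is 1 to 5 rows, one to a line, with the numbers parted by spaces; each row has 6 numbers: dx, dy, dz in mm, then a rotation vector rx, ry, rz in rad; each row shifts and turns the commanded pose from where the row before left it, along the tool's axes as they then stand; what a row does not reach is not made up. A row lasts 1/12 s, in which the tool goes at most 41.7 mm and 0.125 rad, less where a joint would pass 70% of its speed; a pose out of reach is approached as far as the arm can. OPENING is the finger opening in mm, set as the command begins (- or left out keeps the last). The fingers move at their own pace and stop on an object; the grip force is fixed at half the most. Time passes only in rows, so rows that do not move let the fingers close. It prints the time, the measured TCP pose, the force, the opening and the grip force at its end. Input that does not fit is refused with a message, and nothing moves.
- get_obs(): the state, without advancing time (a new reading comes with each control period).
- cam.get_image(name): name is "scene" or "top"; returns a dict with "img" (384x512x3 uint8, red, green, blue), "fx", "fy", "cx", "cy" (pixels), "R" (3x3) and "t" (3): a world point X has camera coordinates R X + t. Camera axes: x right, y down, z forward; pixel columns grow to the right and rows downward; lengths in mm; the calibration is good to about 2 mm. A picture is of the moment at which its call begins. There is no depth.
- ctrl.close_job(): hands the job in; it is judged then, once.
The state is a dict: "t": time; "qpos": joint angles; "qvel": joint speeds; "joint_torque": joint torques, N m; "ee_pos": TCP position; "orientation": TCP orientation; "ft_force": force on the tool from outside, world axes, zero at the start; "moment": the same for the moment, N m; "width": finger opening in mm; "grasp_force": force on a finger pad.
Only numpy, scipy, OpenCV 4.12 (cv2) and the standard library are available. Lean on these libraries where they do the work, as an engineer would, in place of code of your own. Each camera call takes 0.05 s, during which the arm holds its last target. There are 200 camera calls.

## Working session

There is one attempt and no reset: what is moved stays moved. The work goes in short steps, Python scripts to look and compute and a shell command to move; the robot and the scene stay as the last step left them, time stands still between calls to the robot, and variables do not carry over. Pictures are saved under pics/ and viewed, at most 10 in all, crops included, and the job is handed in when it is done.

```bash
ls; mkdir -p pics; python3 - <<'E'
from workcell import ctrl, cam, get_obs
import cv2,numpy as np
for n in ("top","scene"):
    d=cam.get_image(n); cv2.imwrite(f"pics/{n}0.png",cv2.resize(d["img"][:,:,::-1],(800,600),interpolation=cv2.INTER_CUBIC))
    np.savez(f"{n}0.npz",**d); print(n,d["fx"],d["cx"],d["cy"],np.round(d["R"],3).tolist(),d["t"])
o=get_obs();print(o)
E
```

```text
jog.py
pics
workcell.py
top 492.4332192030227 249.63590254592495 188.678517861872 [[-0.026, -1.0, -0.005], [-0.998, 0.026, -0.054], [0.054, 0.003, -0.999]] [ -54.83811409  541.64753999 1085.20848441]
scene 356.05434961620267 255.53984141283618 193.50692643833742 [[0.723, 0.691, -0.016], [0.38, -0.416, -0.826], [-0.577, 0.591, -0.563]] [-369.87163175 -185.5615387  1141.59575046]
{'t': 0.1, 'qpos': array([-1.27600621e+00,  4.23766676e-01,  1.63058064e+00,  7.87961844e-06,
        1.08862107e+00, -1.90059904e-02]), 'qvel': array([ 0.00065199, -0.00124635, -0.00097731,  0.00042779, -0.00123565,
        0.00021795]), 'joint_torque': array([ 2.33094329e-05, -5.45616674e+01, -2.74324071e+01,  6.45367918e-02,
        1.88168086e-02,  6.44041620e-07]), 'ee_pos': array([ 192.80601251, -594.0232152 ,  238.99095503]), 'orientation': array([-3.10165762e+00, -4.90671175e-01,  2.86059329e-04]), 'ft_force': array([ 0.32744057, -0.57991853, -0.62062087]), 'moment': array([0.00896904, 0.05724967, 0.03901433]), 'grasp_force': 0.0, 'width': 87.39053410761514}
```

View pics/top0.png

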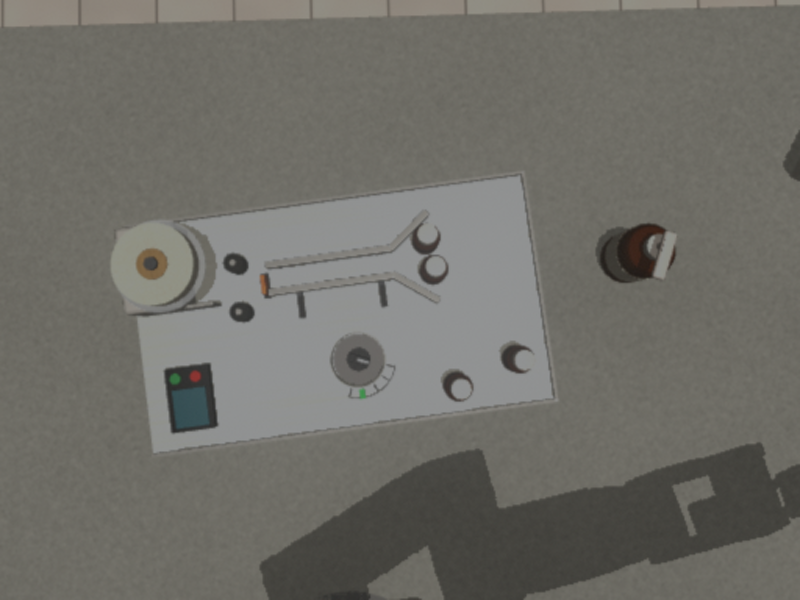

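View pics/scene0.png

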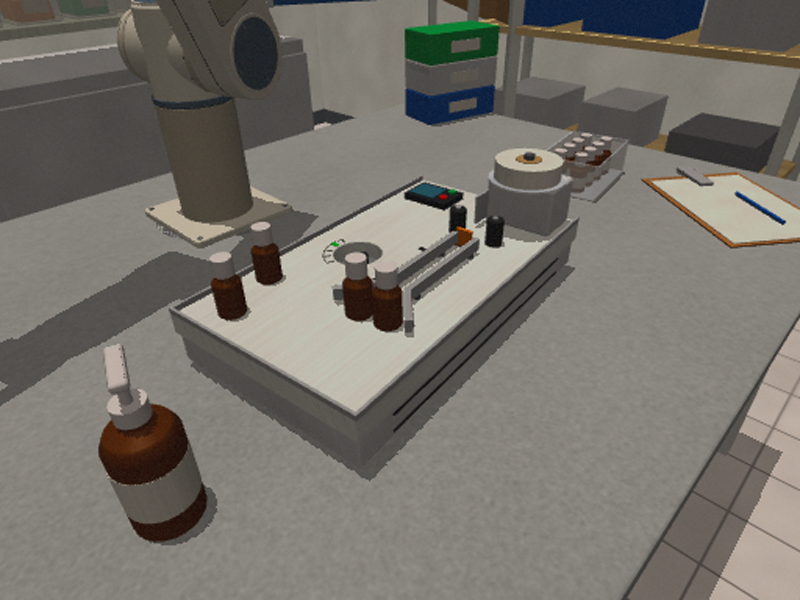

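The top view shows jammed caps near (428,232) and (437,265), waiting caps near (460,388) and (523,359), the well at (358,359), the green mark at (362,393), the orange stop at (265,285), and deck corners at (522,173), (554,401) and (153,453). The scene view shows the same layout from the -y end. Next I'll look at a zoomed crop.

```bash
cat > h.py <<'E'
import numpy as np,cv2
def ray(d,uv,z):
    R,t=d["R"],d["t"]; v=R.T@np.array([(uv[0]-d["cx"])/d["fx"],(uv[1]-d["cy"])/d["fy"],1]); c=-R.T@t
    return c+v*(z-c[2])/v[2]
def proj(d,X):
    p=d["R"]@np.asarray(X,float)+d["t"]; return np.array([d["fx"]*p[0]/p[2]+d["cx"],d["fy"]*p[1]/p[2]+d["cy"]])
def blobs(m,amin=8):
    n,l,s,c=cv2.connectedComponentsWithStats(m.astype(np.uint8)); return [(int(s[i,4]),c[i].round(1).tolist(),s[i,2:4].tolist()) for i in range(1,n) if s[i,4]>=amin]
E
python3 - <<'E'
from h import *
d=dict(np.load("top0.npz")); im=d["img"]
cv2.imwrite("pics/crop1.png",cv2.resize(im[110:270,150:363][:,:,::-1],(798,600),interpolation=cv2.INTER_NEAREST))
h=cv2.cvtColor(im,cv2.COLOR_RGB2HSV)
print("green",blobs((h[...,0]>45)&(h[...,0]<80)&(h[...,1]>90)))
print("orange",blobs((h[...,0]>3)&(h[...,0]<18)&(h[...,1]>130)&(h[...,2]>110)))
for th in (175,190,200): print(th,blobs((im.min(2)>th)))
# deck via brightness
m=((im.min(2)>110)).astype(np.uint8); m[:100]=0
m=cv2.morphologyEx(m,cv2.MORPH_CLOSE,np.ones((5,5)))
c=max(cv2.findContours(m,0,2)[0],key=cv2.contourArea); print(cv2.minAreaRect(c),cv2.approxPolyDP(c,5,True)[:,0].tolist())
print(im[236:262:2,300],)
E
```

```text
green [(39, [111.7, 242.1], [7, 7]), (18, [231.5, 251.7], [4, 6])]
orange [(19, [168.3, 181.5], [3, 12])]
175 []
190 []
200 []
((211.76837158203125, 200.94577026367188), (151.0185089111328, 272.9674072265625), 82.14668273925781) [[335, 109], [76, 147], [70, 172], [87, 200], [97, 288], [356, 257]]
[[145 146 147]
 [144 146 146]
 [139 140 140]
 [ 88  85  84]
 [ 91  86  82]
 [137 137 135]
 [142 143 142]
 [143 144 143]
 [138 139 137]
 [129 130 130]
 [143 145 145]
 [143 145 145]
 [144 145 146]]
```

View pics/crop1.png

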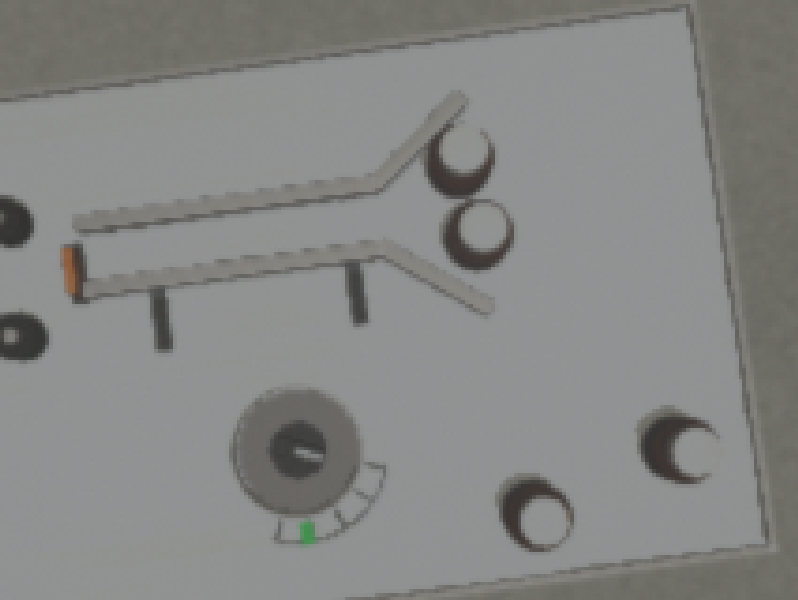

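The crop shows jammed bottle caps at (467,150) and (487,227), waiting caps at (545,520) and (697,452), and the well at (297,451). The white knob line runs from the middle to about (320,455). The fixed flare's tip is at (458,97) and the moving flare's tip is at (490,307).

```bash
cat >> h.py <<'E'
def crop(u,v): return np.array([u/3.746-.5+150,v/3.75-.5+110])
def fit(L,W):
    L=np.array(L,float);W=np.array(W,float)[:,:2]; a=L-L.mean(0);b=W-W.mean(0)
    th=np.arctan2((a[:,0]*b[:,1]-a[:,1]*b[:,0]).sum(),(a*b).sum()); R=np.array([[np.cos(th),-np.sin(th)],[np.sin(th),np.cos(th)]])
    o=W.mean(0)-R@L.mean(0); return th,o,R,(W-(L@R.T+o))
E
python3 - <<'E'
from h import *
d=dict(np.load("top0.npz")); im=d["img"]
L=[(155,-210),(-155,-210),(-110,45),(-65,45),(-155,330)]
W=[ray(d,(335,109),93),ray(d,(356,257),93),ray(d,(231.5,251.7),85),ray(d,crop(297,451),85),ray(d,(97,288.5),93)]
th,o,R,res=fit(L,W); print("th",th,"o",o); print(res.round(1))
lab=lambda p:(R.T@(np.array(p)[:2]-o)).round(1)
print("orange top",lab(ray(d,(168.3,181.5),113)))
print("fixed tip",lab(ray(d,crop(462,97),109)),"moving tip",lab(ray(d,crop(490,307),109)))
ds=dict(np.load("scene0.npz"))
for n,c in dict(a=(467,150),b=(487,227),c=(545,520),d=(697,452)).items():
    w=ray(d,crop(*c),165); print(n,w.round(1),lab(w),"scene px",proj(ds,w).round(1)*1.5625)
kw=ray(d,crop(297,451),81.5)
# knob: white line, dark bar
a=ray(d,crop(298,449),81.5);b=ray(d,crop(320,455),81.5);v=R.T@(b-a)[:2];print("line dir lab",v,np.arctan2(v[1],v[0]))
sub=im[215:245,215:245].astype(int); g=sub.min(2)
m=(g>110);yy,xx=np.mgrid[215:245,215:245]
r=np.hypot(xx-crop(297,451)[0],yy-crop(297,451)[1]);m&=r<9
print(blobs(m,2), [ (int(x),int(y)) for x,y in zip(xx[m],yy[m])])
if m.any():
    p=ray(d,(xx[m].mean(),yy[m].mean()),81.5);print("line mid lab",lab(p)-np.array([-65,45]))
E
```

```text
th 0.09996487092628692 o [522.42649282 -61.11166515]
[[ 0.2  2.6]
 [ 0.2  1.3]
 [-2.3 -0.9]
 [-1.5 -0.8]
 [ 3.4 -2.2]]
orange top [ 46.7 153.1]
fixed tip [114.3 -70.4] moving tip [ -1.8 -70.8]
a [ 606.5 -118.9  165. ] [ 77.9 -65.9] scene px [384.84375 265.     ]
b [ 566.4 -128.1  165. ] [ 37. -71.] scene px [354.84375 256.09375]
c [ 415.5 -153.3  165. ] [-115.5  -81.1] scene px [261.40625 224.53125]
d [ 448.1 -232.1  165. ] [ -91.  -162.7] scene px [221.25   255.3125]
line dir lab [ -4.8448681  -11.75669287] -1.9616852946416707
[(9, [16.9, 15.6], [7, 2])] [(229, 230), (230, 230), (231, 230), (232, 230), (231, 231), (232, 231), (233, 231), (234, 231), (235, 231)]
line mid lab [-4.1 -6.7]
```

```bash
cat >> h.py <<'E'
from scipy.spatial.transform import Rotation as Ro
TH=0.1; O=np.array([522.4,-61.1]); RL=np.array([[np.cos(TH),-np.sin(TH)],[np.sin(TH),np.cos(TH)]])
def go(x,y,z,lab=True):
    from workcell import ctrl, cam, get_obs
    o=get_obs(); R=Ro.from_rotvec(o["orientation"]).as_matrix()
    w=np.array([*(O+RL@np.array([x,y])),z]) if lab else np.array([x,y,z])
    c=o["ee_pos"]; l=RL.T@(c[:2]-O)
    print("t %.2f lab %s z %.1f yaw_y(lab) %.3f tilt %.3f w %.1f F %s g %.1f"%(o["t"],l.round(1),c[2],np.arctan2(R[1,1],R[0,1])-TH,np.arccos(-R[2,2]),o["width"],o["ft_force"].round(1),o["grasp_force"]),"tool delta",(R.T@(w-c)).round(1))
E
echo '0 0 0 0 0 0.1
0 0 0 0 0 0.11
0 0 0 0 0 0' | python3 jog.py 50; python3 -c "
from h import *
go(77.9,-65.9,230)"
```

```text
t: 0.35
ee_pos: [192.8, -594.2, 239.2]
orientation: [-3.137, -0.157, 0.0]
ft_force: [0.1, 0.1, -0.4]
width: 71.6
grasp_force: 0.0
t 0.35 lab [-381.1 -497.5] z 239.2 yaw_y(lab) -1.571 tilt 0.001 w 71.6 F [ 0.1  0.1 -0.4] g 0.0 tool delta [ 459.  -431.7    9.5]
```

```bash
echo '25.5 -24 0 0 0 0
25.5 -24 0 0 0 0
25.5 -24 0 0 0 0
25.5 -24 0 0 0 0
25.5 -24 0 0 0 0' | python3 jog.py 50 >/dev/null
echo '25.5 -24 0 0 0 0
25.5 -24 0 0 0 0
25.5 -24 0 0 0 0
25.5 -24 0 0 0 0
25.5 -24 0 0 0 0' | python3 jog.py>/dev/null
echo '25.5 -24 0 0 0 0
25.5 -24 0 0 0 0
25.5 -24 0 0 0 0
25.5 -24 0 0 0 0
25.5 -24 0 0 0 0' | python3 jog.py>/dev/null
echo '25.5 -24 0 0 0 0
25.5 -24 0 0 0 0
25.5 -24 0 0 0 0
0 0 0 0 0 0
0 0 0 0 0 0' | python3 jog.py
python3 -c "
from h import *
go(77.9,-65.9,156)"
```

```text
t: 2.02
ee_pos: [605.2, -115.8, 239.2]
orientation: [-3.137, -0.172, 0.001]
ft_force: [-0.2, -1.4, -0.4]
width: 50.3
grasp_force: 0.0
t 2.02 lab [ 77.  -62.7] z 239.2 yaw_y(lab) -1.561 tilt 0.001 w 50.3 F [-0.2 -1.4 -0.4] g 0.0 tool delta [ 1.   3.2 83.2]
```

```bash
echo '1 3 20 0 0 0.01
0 0 20 0 0 0
0 0 20 0 0 0
0 0 15 0 0 0
0 0 7 0 0 0' | python3 jog.py>/dev/null
echo '0 0 0 0 0 0
0 0 0 0 0 0
0 0 0 0 0 0
0 0 0 0 0 0
0 0 0 0 0 0' | python3 jog.py 20
python3 -c "
from h import *
go(77.9,-125,157)"
```

```text
t: 2.85
ee_pos: [606.6, -120.4, 158.8]
orientation: [3.138, 0.147, 0.003]
ft_force: [-1.1, -0.7, 2.6]
width: 25.3
grasp_force: 30.0
t 2.85 lab [ 77.8 -67.4] z 158.8 yaw_y(lab) -1.577 tilt 0.002 w 25.3 F [-1.1 -0.7  2.6] g 30.0 tool delta [ 0.4 57.6  1.8]
```

```bash
echo '0 8 0 0 0 0
0 13 0 0 0 0
0 13 0 0 0 0
0 13 0 0 0 0
0 8 0 0 0 0' | python3 jog.py>/dev/null
echo '0 5 0 0 0 0
0 0 0 0 0 0
0 0 0 0 0 0
0 0 0 0 0 0' | python3 jog.py
echo '0 0 0 0 0 0
0 0 0 0 0 0
0 0 0 0 0 0
0 0 0 0 0 0' | python3 jog.py 48
echo '0 0 -15 0 0 0
0 0 -20 0 0 0
0 0 -25 0 0 0
0 0 -20 0 0 0
0 0 0 0 0 0' | python3 jog.py
python3 - <<'E'
from h import *
from workcell import ctrl, cam, get_obs
go(37,-71,235); go(-65,45,200)
d=cam.get_image("scene"); cv2.imwrite("pics/s1.png",cv2.resize(d["img"][120:220,80:280][:,:,::-1],(800,400),interpolation=cv2.INTER_CUBIC))
E
```

```text
t: 3.6
ee_pos: [612.5, -181.5, 158.7]
orientation: [3.136, 0.147, 0.004]
ft_force: [-0.4, -1.7, 4.2]
width: 25.2
grasp_force: 30.0
t: 3.93
ee_pos: [611.3, -179.8, 157.3]
orientation: [-3.138, -0.147, 0.001]
ft_force: [0.1, -0.5, 0.5]
width: 46.7
grasp_force: 0.0
t: 4.35
ee_pos: [613.8, -180.4, 241.9]
orientation: [3.136, 0.148, 0.01]
ft_force: [0.7, 0.4, 0.7]
width: 47.6
grasp_force: 0.0
t 4.35 lab [  79.  -127.8] z 241.9 yaw_y(lab) -1.577 tilt 0.007 w 47.6 F [0.7 0.4 0.7] g 0.0 tool delta [-42.4 -56.6   6.5]
t 4.35 lab [  79.  -127.8] z 241.9 yaw_y(lab) -1.577 tilt 0.007 w 47.6 F [0.7 0.4 0.7] g 0.0 tool delta [-145.3 -172.1   40.6]
```

View pics/s1.png

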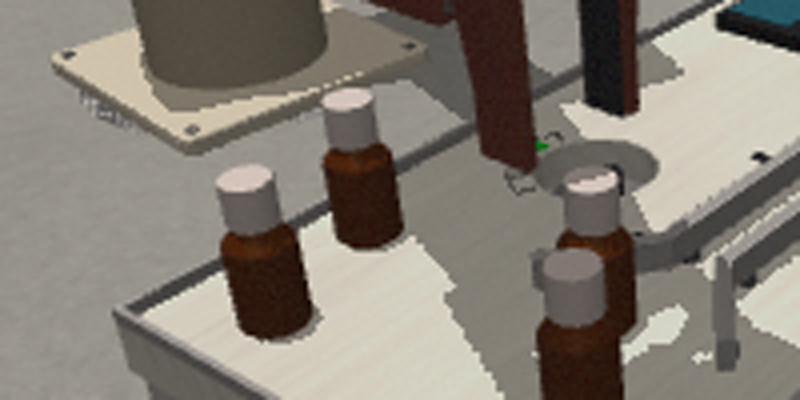

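The picture shows bottle a upright and set back, with bottle b still in the mouth and the waiting bottles undisturbed. I'll refine the knob angle from the first top view.

```bash
python3 - <<'E'
from h import *
d=dict(np.load("top0.npz")); g=d["img"].min(2).astype(int)
print(g[222:240,219:242])
c=proj(d,[*(O+RL@np.array([-65,45])),81.5]); print("pred axis px",c)
yy,xx=np.mgrid[227:235,226:238]; 
w=np.clip(g[227:235,226:238]-85,0,None)
P=np.array([ray(d,(x,y),81.5)[:2] for x,y in zip(xx.ravel(),yy.ravel())]);L=(P-O)@RL; W=w.ravel()
m=(W[:,None]*L).sum(0)/W.sum(); C=np.cov(L.T,aweights=W+1e-9); e,v=np.linalg.eigh(C); v=v[:,1]; v=v*np.sign(-v[1])
a=np.arctan2(v[1],v[0])%(2*np.pi); print("mid",m+[65,-45],"dir",v,"q",np.pi+1.25-a,e)
E
```

```text
[[100 101  99 100 100 100  98  97  89  82  77  74  86  96  99 100 101 101
  101 101 101 101 102]
 [100 100 100 100  99  97  83  77  71  69  66  65  70  74  81  96 101 101
  101 101 101 100 101]
 [100 100 100  99  97  85  70  65  64  65  64  64  64  66  69  79  95 101
  101 101 101 101 100]
 [ 99 100 100  97  78  66  63  63  63  64  62  64  64  63  65  68  77  96
  101 101 101 101 100]
 [100  99  99  88  68  60  58  59  60  63  61  64  64  65  64  65  67  92
  100 101 101 101 101]
 [100 100  97  76  65  62  64  63  59  57  57  57  63  63  64  64  65  75
   96 101 101 101 101]
 [100 100  96  73  64  63  65  63  62  64  67  65  60  58  58  60  64  68
   95 100 101 100 101]
 [100  99  88  70  64  63  64  63  64  79  96  89  80  71  65  62  56  63
   93 100 100 100 100]
 [101  99  87  68  63  65  64  62  66  91 124 130 129 113  90  80  73  66
   94 100 100 101 101]
 [100  99  95  71  63  60  60  62  65  72  90 103 121 121 127 127 112  87
   97 100 100 100 100]
 [101  99  97  78  66  63  62  62  62  62  65  71  84  86  99 102 102  91
   98 100 101 100 101]
 [100 100  99  93  72  64  64  63  63  62  62  64  64  62  68  71  77  93
   99 101 101 100 101]
 [ 99  99 100  97  79  67  65  62  63  63  63  63  64  63  62  64  80  96
  100 100 101 101 101]
 [ 99  99 100  98  94  76  67  64  63  64  64  64  63  64  67  72  93  99
  100 101 100 101 100]
 [100  99 100 100 100  94  84  72  67  66  65  67  69  77  90  94  99 101
  100 101 102 100 100]
 [ 99  99 100 100 100  99  96  93  92  84  75  81  91  95  98  99 100 100
  101 101 100 101 100]
 [ 99 100 100  99 100 100 100 100  98  97  94  96  98  99 100 100 100  99
  100 100 101 100  99]
 [100 100 100  99 100 100 100 100 100 100  99 100 100 100 100 100 100  99
  100  99 101 100  98]]
pred axis px [228.45983733 229.00187792]
mid [-4.88646041 -8.64393686] dir [-0.33266534 -0.94304495] q 0.01833216250154379 [ 6.17491047 33.96565238]
```

```bash
python3 - <<'E'
from h import *
d=dict(np.load("top0.npz")); g=d["img"].min(2).astype(np.uint8)
m=np.zeros_like(g); m[215:245,212:245]=(g[215:245,212:245]<84); 
c=max(cv2.findContours(m,0,1)[0],key=cv2.contourArea); (u,v),r=cv2.minEnclosingCircle(c); M=cv2.fitEllipse(c); print(u,v,r,M)
w=ray(d,M[0],67);print("skirt",w, RL.T@(w[:2]-O))
go(-65,45,160)
E
```

```text
229.0 229.4642791748047 7.601870059967041 ((228.76173400878906, 229.2666015625), (13.632819175720215, 14.507882118225098), 24.399755477905273)
skirt [452.27841445 -22.73792605  67.        ] [-65.94145278  45.17090083]
t 4.40 lab [  78.1 -127.4] z 239.7 yaw_y(lab) -1.577 tilt 0.004 w 47.8 F [-0.6  0.5 -0.2] g 0.0 tool delta [-144.4 -171.7   78.9]
```

```bash
echo '-24 -28.5 0 0 0 0
-24 -28.5 0 0 0 0
-24 -28.5 0 0 0 0
-24 -28.5 0 0 0 0
-24 -28.5 0 0 0 0' | python3 jog.py 32 >/dev/null
echo '-24 -28.5 0 0 0 0
0 0 0 0 0 -0.118
0 0 0 0 0 -0.118
0 0 0 0 0 -0.118
0 0 0 0 0 -0.118' | python3 jog.py >/dev/null
echo '0 0 0 0 0 -0.118
0 0 0 0 0 -0.118
0 0 0 0 0 -0.118
0 0 0 0 0 -0.118
0 0 0 0 0 -0.118' | python3 jog.py >/dev/null
echo '0 0 10 0 0 -0.118
0 0 20 0 0 0
0 0 20 0 0 0
0 0 20 0 0 0
0 0 0 0 0 0' | python3 jog.py
python3 -c "
from h import *
go(-65.7,45,86)"
```

```text
t: 6.07
ee_pos: [448.9, -22.8, 163.6]
orientation: [-2.521, -1.865, 0.01]
ft_force: [-0.8, -0.1, -1.4]
width: 32.0
grasp_force: 0.0
t 6.07 lab [-69.3  45.4] z 163.6 yaw_y(lab) -0.397 tilt 0.008 w 32.0 F [-0.8 -0.1 -1.4] g 0.0 tool delta [ 1.1  4.1 77.6]
```

```bash
echo '1 3.5 15 0 0 0
0 0 15 0 0 0
0 0 10 0 0 0
0 0 0 0 0 0
0 0 0 0 0 0' | python3 jog.py >/dev/null
python3 -c "
from h import *
go(-65.7,45,86)"
python3 - <<'E'
from h import *
from workcell import ctrl, cam, get_obs
d=cam.get_image("scene"); u=proj(d,[*(O+RL@np.array([-65,45])),85]).astype(int); print(u)
cv2.imwrite("pics/s2.png",cv2.resize(d["img"][u[1]-50:u[1]+40,u[0]-60:u[0]+60][:,:,::-1],(800,600),interpolation=cv2.INTER_CUBIC))
E
```

```text
t 6.48 lab [-62.8  44.5] z 127.5 yaw_y(lab) -0.397 tilt 0.002 w 32.0 F [-0.4 -0.4 -0.5] g 0.0 tool delta [-0.6 -2.8 41.5]
[229 161]
```

View pics/s2.png

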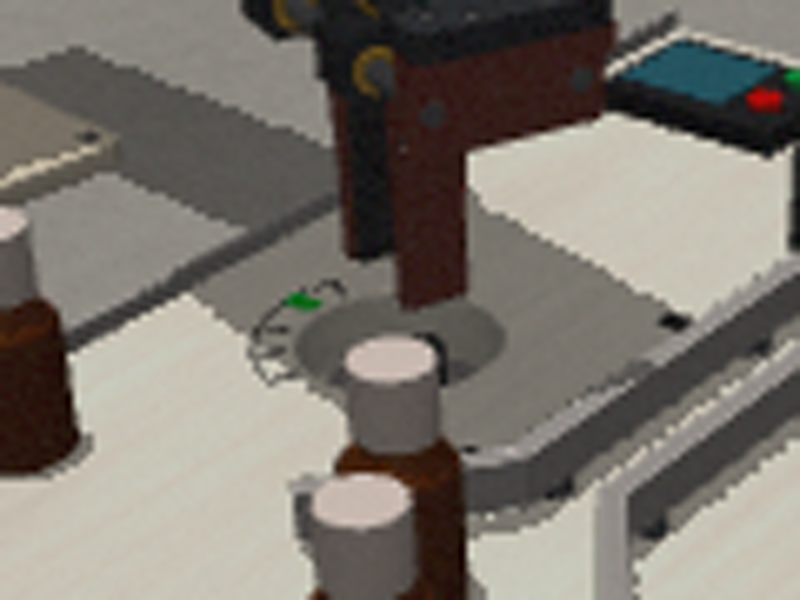

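The fingers stand over the well, which is centred at about (400,345), with the green mark at (303,300). I'll correct by -2.5 mm and descend.

```bash
echo '-0.5 -2.5 8 0 0 0
0 0 12 0 0 0
0 0 0 0 0 0
0 0 0 0 0 0' | python3 jog.py >/dev/null
python3 -c "
from h import *
go(-65.7,45,86)"
echo '0 0 8 0 0 0
0 0 8 0 0 0
0 0 5 0 0 0
0 0 0 0 0 0
0 0 0 0 0 0' | python3 jog.py >/dev/null
python3 -c "
from h import *
go(-65.7,45,86)"
```

```text
t 6.87 lab [-65.3  45. ] z 107.6 yaw_y(lab) -0.397 tilt 0.001 w 31.9 F [-0.1  0.3 -0.3] g 0.0 tool delta [-0.1 -0.4 21.6]
t 7.28 lab [-65.2  45. ] z 86.2 yaw_y(lab) -0.397 tilt 0.001 w 31.9 F [ 1.  -0.4 -0.3] g 0.0 tool delta [-0.2 -0.5  0.2]
```

Free descent, so I'll close on the bar.

```bash
echo '0 0 0 0 0 0
0 0 0 0 0 0
0 0 0 0 0 0
0 0 0 0 0 0
0 0 0 0 0 0' | python3 jog.py 5
python3 -c "
from h import *
go(-65.7,45,86)
from workcell import ctrl, cam, get_obs; print(get_obs()['moment'])"
```

```text
t: 7.7
ee_pos: [452.4, -22.7, 86.7]
orientation: [-2.525, -1.867, 0.002]
ft_force: [-3.6, 1.2, 4.5]
width: 9.7
grasp_force: 30.0
t 7.70 lab [-65.8  45.2] z 86.7 yaw_y(lab) -0.397 tilt 0.002 w 9.7 F [-3.6  1.2  4.5] g 30.0 tool delta [-0.2  0.2  0.7]
[0.3772513  0.61774447 0.00069057]
```

```bash
echo '0 0 0 0 0 0.08
0 0 0 0 0 0.1
0 0 0 0 0 0.1
0 0 0 0 0 0.1
0 0 0 0 0 0.1' | python3 jog.py >/dev/null
python3 -c "
from h import *
go(-65.7,45,86)
from workcell import ctrl, cam, get_obs; print(get_obs()['moment'])"
echo '0 0 0 0 0 0.1
0 0 0 0 0 0.1
0 0 0 0 0 0.1
0 0 0 0 0 0.1
0 0 0 0 0 0.1' | python3 jog.py >/dev/null
echo '0 0 0 0 0 0.1
0 0 0 0 0 0.1
0 0 0 0 0 0
0 0 0 0 0 0
0 0 0 0 0 0' | python3 jog.py
python3 -c "
from h import *
go(-65.7,45,86)
from workcell import ctrl, cam, get_obs; print(get_obs()['moment'])"
```

```text
t 8.12 lab [-65.1  44.8] z 86.8 yaw_y(lab) -0.881 tilt 0.001 w 9.8 F [-1.6 -2.3  1.1] g 30.0 tool delta [-0.3 -0.6  0.8]
[-0.37257176  0.21411307  0.15679176]
t: 8.95
ee_pos: [453.8, -24.2, 86.8]
orientation: [3.136, 0.148, 0.001]
ft_force: [0.2, -10.1, -1.0]
width: 9.7
grasp_force: 30.0
t 8.95 lab [-64.6  43.6] z 86.8 yaw_y(lab) -1.576 tilt 0.002 w 9.7 F [  0.2 -10.1  -1. ] g 30.0 tool delta [-1.1 -1.4  0.8]
[-1.95829203  0.10101898 -0.15771157]
```

```bash
echo '0 0 0 0 0 0
0 0 0 0 0 0
0 0 0 0 0 0
0 0 0 0 0 0' | python3 jog.py 32
echo '0 0 -10 0 0 0
0 0 -20 0 0 0
0 0 -35 0 0 0
0 0 -35 0 0 0
0 0 -35 0 0 0' | python3 jog.py >/dev/null
echo '20 20 0 0 0 0
20 24 0 0 0 0
20 24 0 0 0 0
20 24 0 0 0 0
20 24 0 0 0 0' | python3 jog.py 50 >/dev/null
echo '0 0 0 0 0 0
0 0 0 0 0 0' | python3 jog.py
python3 - <<'E'
from h import *
from workcell import ctrl, cam, get_obs
go(37,-71,157)
for n in("top","scene"):
    d=cam.get_image(n); np.savez(n+"1.npz",**d)
    cv2.imwrite(f"pics/{n}1.png",cv2.resize(d["img"][100:280,140:380][:,:,::-1] if n=="top" else d["img"][110:230,130:290][:,:,::-1],(800,600),interpolation=cv2.INTER_CUBIC))
E
```

```text
t: 9.28
ee_pos: [453.5, -22.8, 86.7]
orientation: [-3.138, -0.147, -0.001]
ft_force: [0.6, 0.2, 1.0]
width: 30.9
grasp_force: 0.0
t: 10.28
ee_pos: [564.2, -129.8, 222.0]
orientation: [-3.138, -0.145, -0.0]
ft_force: [-1.0, -0.2, -0.5]
width: 49.8
grasp_force: 0.0
t 10.28 lab [ 34.8 -72.5] z 222.0 yaw_y(lab) -1.578 tilt 0.000 w 49.8 F [-1.  -0.2 -0.5] g 0.0 tool delta [ 2.2 -1.5 65. ]
```

View pics/top1.png

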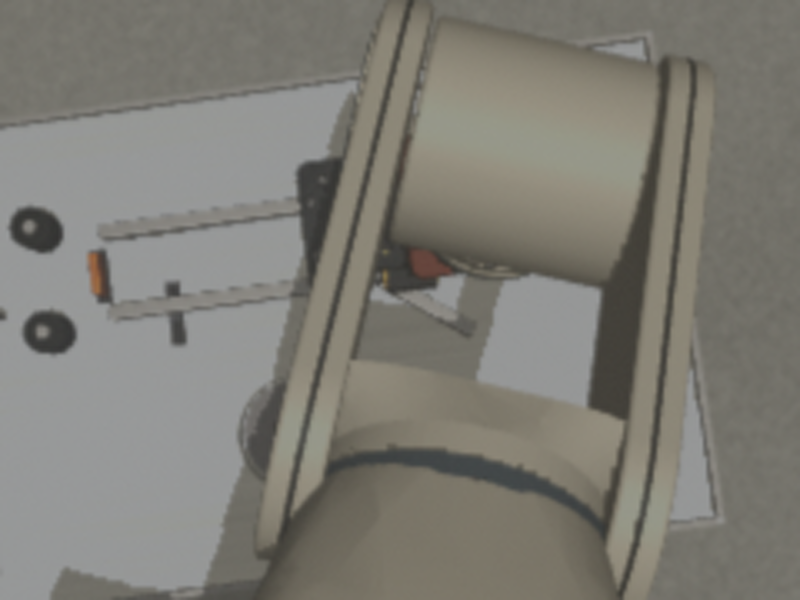

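View pics/scene1.png

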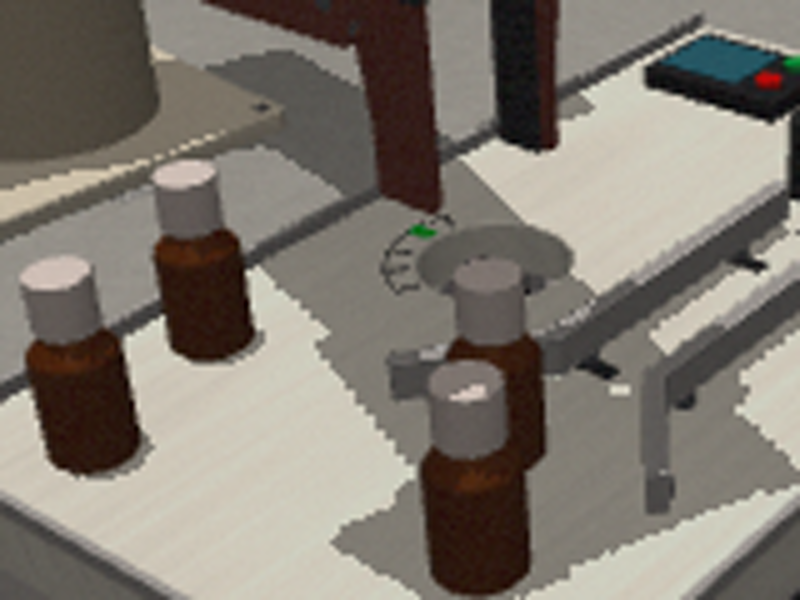

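The lane has visibly opened to about 40 mm (guide faces at rows 238 and 305). Bottle b is unmoved, with its cap at (490,272) in the scene crop. Next I'll grip it.

```bash
echo '2 -1.5 20 0 0 0
0 0 20 0 0 0
0 0 18 0 0 0
0 0 5 0 0 0
0 0 0 0 0 0' | python3 jog.py>/dev/null
echo '0 0 0 0 0 0
0 0 0 0 0 0
0 0 0 0 0 0
0 0 0 0 0 0
0 0 0 0 0 0' | python3 jog.py 20
python3 -c "
from h import *
go(49.5,-30,159)
go(49.5,132,159)"
```

```text
t: 11.22
ee_pos: [566.2, -127.5, 159.6]
orientation: [3.138, 0.147, 0.002]
ft_force: [0.4, 0.4, 4.4]
width: 25.7
grasp_force: 30.0
t 11.22 lab [ 36.9 -70.4] z 159.6 yaw_y(lab) -1.577 tilt 0.002 w 25.7 F [0.4 0.4 4.4] g 30.0 tool delta [ 12.3 -40.5   0.6]
t 11.22 lab [ 36.9 -70.4] z 159.6 yaw_y(lab) -1.577 tilt 0.002 w 25.7 F [0.4 0.4 4.4] g 30.0 tool delta [  11.3 -202.5    0.5]
```

```bash
python3 - <<'E'
from h import *
d=dict(np.load("top1.npz"))
for u in (105,200,290):
    col=int(u/3.333+140); p=d["img"][150:205,col].astype(int).min(1); print(col,p.tolist())
# reference at z=109
for c in (172,200,227):
    print(c,[ (v,(RL.T@(ray(d,(c,v),109)[:2]-O)).round(1).tolist()) for v in (160,170,180,190)])
E
```

```text
171 [150, 150, 151, 150, 151, 151, 151, 151, 150, 151, 151, 151, 150, 151, 151, 151, 149, 130, 123, 124, 122, 103, 129, 145, 131, 96, 79, 72, 66, 64, 61, 57, 58, 56, 56, 55, 56, 55, 58, 64, 82, 139, 149, 149, 150, 149, 150, 151, 151, 151, 151, 151, 152, 152, 152]
200 [150, 151, 150, 151, 150, 151, 151, 151, 151, 151, 151, 151, 149, 137, 129, 128, 126, 100, 108, 142, 150, 151, 151, 150, 151, 151, 150, 151, 151, 151, 151, 151, 151, 151, 151, 151, 150, 129, 131, 131, 131, 131, 105, 140, 150, 151, 151, 151, 151, 151, 151, 151, 151, 151, 151]
227 [149, 148, 149, 150, 148, 149, 150, 150, 147, 118, 121, 127, 130, 126, 100, 139, 149, 150, 151, 151, 150, 150, 150, 149, 150, 150, 150, 150, 150, 150, 149, 149, 150, 145, 125, 125, 125, 106, 87, 104, 114, 115, 114, 106, 101, 102, 101, 101, 102, 103, 102, 101, 103, 99, 99]
172 [(160, [90.0, 141.0]), (170, [69.6, 143.4]), (180, [49.2, 145.8]), (190, [28.9, 148.2])]
200 [(160, [82.8, 84.1]), (170, [62.4, 86.5]), (180, [42.0, 89.0]), (190, [21.7, 91.5])]
227 [(160, [75.8, 29.2]), (170, [55.4, 31.7]), (180, [35.0, 34.2]), (190, [14.7, 36.8])]
```

```bash
echo '3 -8 0 0 0 0
3 -10 0 0 0 0
3 -10 0 0 0 0
2.5 -8 0 0 0 0
0.5 -4 0 0 0 0' | python3 jog.py>/dev/null
echo '0 -10 0 0 0 0
0 -10 0 0 0 0
0 -10 0 0 0 0
0 0 0 0 0 0' | python3 jog.py
python3 -c "
from h import *
go(49,132,159)"
```

```text
t: 11.97
ee_pos: [571.9, -54.9, 159.6]
orientation: [3.138, 0.149, 0.003]
ft_force: [0.7, 0.6, 4.7]
width: 25.5
grasp_force: 30.0
t 11.97 lab [49.8  1.2] z 159.6 yaw_y(lab) -1.576 tilt 0.002 w 25.5 F [0.7 0.6 4.7] g 30.0 tool delta [  -1.5 -130.8    0.6]
```

In the lane with no side force. I'll slide it on.

```bash
echo '-0.5 -10 0 0 0 0
0 -14 0 0 0 0
0 -14 0 0 0 0
0 -14 0 0 0 0
0 -8 0 0 0 0' | python3 jog.py
echo '0 -14 0 0 0 0
0 -14 0 0 0 0
0 -14 0 0 0 0
0 -10 0 0 0 0
0 0 0 0 0 0' | python3 jog.py
python3 -c "
from h import *
go(49,132,159)"
```

```text
t: 12.38
ee_pos: [565.6, 4.4, 159.6]
orientation: [3.137, 0.148, 0.003]
ft_force: [-0.4, -3.5, 6.0]
width: 25.6
grasp_force: 30.0
t: 12.8
ee_pos: [560.1, 56.7, 159.6]
orientation: [3.138, 0.149, 0.001]
ft_force: [-2.8, 1.4, 9.2]
width: 25.4
grasp_force: 30.0
t 12.80 lab [ 49.2 113.5] z 159.6 yaw_y(lab) -1.576 tilt 0.001 w 25.4 F [-2.8  1.4  9.2] g 30.0 tool delta [ -0.3 -18.5   0.6]
```

```bash
for k in 1; do echo '0 -6 0 0 0 0
0 -6 0 0 0 0
0 -3 0 0 0 0
0 0 0 0 0 0
0 0 0 0 0 0' | python3 jog.py; done
echo '0 -2 0 0 0 0
0 0 0 0 0 0' | python3 jog.py
echo '0 -1.5 0 0 0 0
0 0 0 0 0 0' | python3 jog.py
python3 -c "
from h import *
go(49,132,159)"
```

```text
t: 13.22
ee_pos: [558.7, 70.3, 159.6]
orientation: [3.138, 0.148, 0.001]
ft_force: [-2.0, -3.0, 8.7]
width: 25.1
grasp_force: 30.0
t: 13.38
ee_pos: [558.5, 71.9, 159.7]
orientation: [3.137, 0.148, 0.001]
ft_force: [-2.1, -4.4, 9.9]
width: 25.3
grasp_force: 30.0
t: 13.55
ee_pos: [558.4, 73.3, 159.7]
orientation: [3.137, 0.148, 0.001]
ft_force: [-1.5, -5.8, 9.7]
width: 25.3
grasp_force: 30.0
t 13.55 lab [ 49.2 130.1] z 159.7 yaw_y(lab) -1.577 tilt 0.001 w 25.3 F [-1.5 -5.8  9.7] g 30.0 tool delta [-0.2 -1.9  0.7]
```

```bash
echo '0 -1.5 0 0 0 0
0 0 0 0 0 0' | python3 jog.py
echo '0 -1.5 0 0 0 0
0 0 0 0 0 0' | python3 jog.py
```

```text
t: 13.72
ee_pos: [558.3, 74.7, 159.7]
orientation: [3.137, 0.148, 0.001]
ft_force: [-2.7, -5.2, 10.1]
width: 25.6
grasp_force: 30.0
t: 13.88
ee_pos: [558.2, 75.5, 159.7]
orientation: [3.135, 0.149, 0.001]
ft_force: [-1.7, -8.3, 9.6]
width: 25.1
grasp_force: 30.1
```

```bash
echo '0 0 0 0 0 0
0 0 0 0 0 0
0 0 0 0 0 0
0 0 0 0 0 0
0 0 0 0 0 0' | python3 jog.py 50
echo '0 0 -15 0 0 0
0 0 -20 0 0 0
0 0 -30 0 0 0
0 0 -30 0 0 0
0 0 -20 0 0 0' | python3 jog.py >/dev/null
echo '0 -25 -10 0 0 0
0 -30 0 0 0 0
0 -35 0 0 0 0
0 -35 0 0 0 0
0 -35 0 0 0 0' | python3 jog.py >/dev/null
echo '0 -35 0 0 0 0
0 -35 0 0 0 0
0 -35 0 0 0 0
0 -30 0 0 0 0
0 0 0 0 0 0' | python3 jog.py
python3 - <<'E'
from h import *
from workcell import ctrl, cam, get_obs
for n in("top","scene"):
    d=cam.get_image(n); np.savez(n+"2.npz",**d)
    if n=="top": cv2.imwrite("pics/top2.png",cv2.resize(d["img"][110:270,150:363][:,:,::-1],(798,600),interpolation=cv2.INTER_CUBIC))
    else: cv2.imwrite("pics/scene2.png",cv2.resize(d["img"][80:260,80:320][:,:,::-1],(800,600),interpolation=cv2.INTER_CUBIC))
E
```

```text
t: 14.3
ee_pos: [557.8, 76.7, 158.4]
orientation: [-3.138, -0.148, 0.001]
ft_force: [-0.6, 1.1, 0.3]
width: 49.8
grasp_force: 0.0
t: 15.55
ee_pos: [529.3, 375.1, 283.3]
orientation: [-3.136, -0.153, -0.0]
ft_force: [-0.7, -0.3, 0.2]
width: 49.9
grasp_force: 0.0
```

View pics/top2.png

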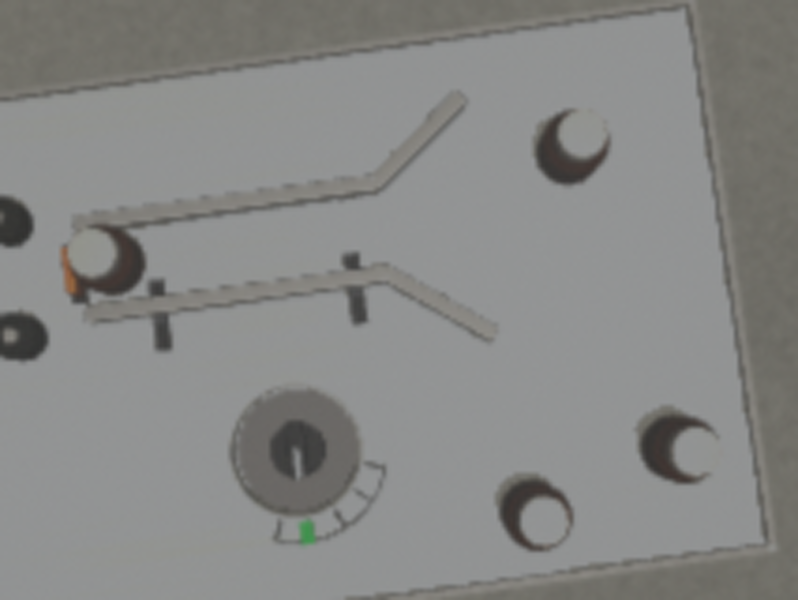

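View pics/scene2.png

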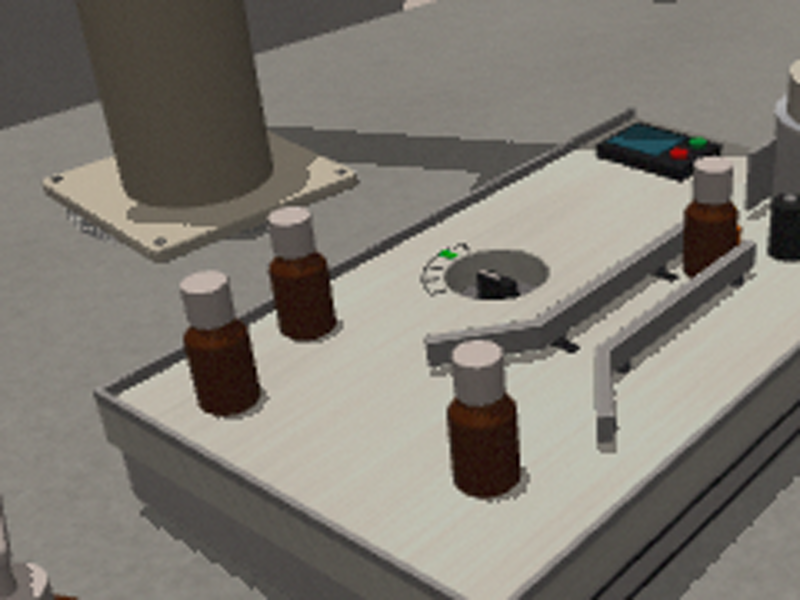

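The top view shows the pointer lined up with the green mark. The lane bottle is at the stop (cap at (95,251)), the other is well behind the flares (cap at (583,134)), and the waiting bottles are unmoved. I'll check the numbers and hand in if they hold.

```bash
python3 - <<'E'
from h import *
from workcell import ctrl, cam, get_obs
d=dict(np.load("top2.npz"))
L=[RL.T@(ray(d,crop(*c),165)[:2]-O) for c in((95,251),(583,134))]; print(L)
if np.hypot(*(L[0]-[49.5,132]))<8 and L[1][1]<-100: print(ctrl.close_job())
E
```

```text
[array([ 50.23265301, 131.0015201 ]), array([  78.56307744, -126.46554201])]
the job is handed in; nothing more can be done
None
```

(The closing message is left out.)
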